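# Load a slide cassette into its dock and lock it with the spring pin

### The job

First pull up the spring pin on the dock and turn it a quarter turn so that it rests out in its shallow notch by itself. Then set the cassette down on the dock's entry ledge, nose towards the tunnel, let go of it, take or push it at its tail fin and slide it fully home against the stop. Last, turn the pin back so that it drops all the way into the cassette's hole and locks it; leave the bottle, the tube block and the beaker where they stand.

Things in the scene. Friction and masses are not known exactly. Their poses are not given: they have to be found in the camera images.
- dock: Fixed grey dock. Origin on the worktop straight below the pin's axis; x = push-in direction of the cassette, y to its left, z up. Base plate x -185 to +47 mm, 90 mm wide; its top, 12 mm up, is the sliding floor and its open part (x -185 to -60) the entry ledge. Tunnel outside: 85 mm wide, roof top at 60 mm. A slotted steel collar 41 mm wide stands on the roof round the pin, top at 85 mm.
- tunnel_mouth (a point): Middle of the tunnel mouth on the sliding floor, 60 mm before the pin axis; axes as the dock's. From here the tunnel runs 95 mm to the stop face (35 mm behind the pin axis); inside it is 56 mm wide, 40 mm high. Two guides 14 mm high stand on the ledge and flare from the tunnel walls, at the mouth, to about 80 mm apart 42 mm before it.
- pin: Spring pin with a T bar. Origin on its axis, 65 mm above the worktop when down; x along T bar and cross bar. Down, its cross bar sits in the collar's deep slot, it cannot turn, and its shaft (12 mm thick) bars the tunnel, its end 11 mm below a docked cassette's top. Lifted 23 mm it turns freely; at a quarter turn either way it can sink 6 mm into a shallow rest notch, where it stays out.
- pin_bar (a point): Centre of the T bar: 60 mm long (along its x), 14 mm thick, 26 mm high; 102 mm above the worktop when the pin is down, 119 mm when it rests in the notch. To be pinched across the 14 mm from above.
- pin_lift (a joint): Lift of the pin in m: 0 = fully down, 0.017 = resting in the shallow notch, 0.023 and more = free to turn, 0.030 = end of travel. Spring and weight pull it down with 5.5 N at the bottom, 10 N at the top.
- pin_turn (a joint): Turn of the pin in rad about the upward axis: 0 = T bar along the dock's x (the only place where it can go down), +1.57 or -1.57 = at a rest notch. The collar's slot edges are rounded and draw it in from about 0.15 rad off.
- cassette: Loose grey slide cassette, 0.2 to 0.5 kg: block 120 mm long (x), 50 mm wide (y), 36 mm high, an upright fin at its tail, a square hole in its top near the nose. Origin at the middle of the block's underside; nose at x = +60 mm, block's tail at -60 mm. Fully home the nose touches the stop, the origin is at x = -25 mm in the dock frame, and the block's tail stands 25 mm out of the tunnel.
- cassette_mid (a point): Centre of the cassette's block, 18 mm above its underside; across the 50 mm width is the place to carry it.
- cassette_fin (a point): On the tail fin, 77.5 mm behind the block's middle and 34 mm above the underside. The fin is 14 mm thick (y), sticks out 35 mm behind the block (x from -60 to -95 mm) and reaches from 4 to 48 mm above the underside.
- cassette_hole (a point): Middle of the square lock hole (20 x 20 mm, 17 mm deep) at the level of the cassette's top, 25 mm from the block's middle towards the nose, 35 mm behind the nose.
- bottle: Bystander: reagent bottle with white cap, 50 mm wide, 103 mm high; origin at its foot.
- tube_block: Bystander: microtube block 66 x 105 x 34 mm; origin under its middle.
- beaker: Bystander: glass beaker 63 mm wide, 85 mm high; origin at its foot.
There are look-alikes about, which are no part of the job. What is shaped like the cassette but red is not meant.

How it is judged:
By the outcome, as a careful person would: the job done as asked, in the order asked, and still so for the second after the job is handed in, with the robot touching nothing.
It also fails if it takes over 72 s, if anything falls off the work surface, if the arm or the gripper's body presses on something with over 40 N, if the wrist force passes 120 N, or if a joint passes its speed limit or range.

### The arm

A 6-joint arm with a two-finger parallel gripper is mounted at the origin on a cart in front of the work surface, level with it; the furniture and walls round the work are solid. World frame = base frame: x ahead of the robot, y to its left, z up, the work surface at z = 0. Lengths are in m, angles in rad, forces in N, time in s.
With the tool pointing down it reaches from about 0.35 to 0.775 m from the base axis. Payload 5.5 kg.
Tool frame: the origin (TCP) lies between the finger pads; the fingertips stand 11 mm ahead of it and the grasp point (between the pads) lies 8 mm behind it (tips_ahead is the distance from the TCP to the fingertips, in m); z points along the fingers, y is the line along which they close (so a half turn about z gives the same grasp; the last joint's range is limited). The gripper opens to 85 mm and grips with 20 to 120 N. Pads are 22 mm wide; open, the fingers measure 114 mm over their backs; the gripper's body (76 mm by 85 mm) begins 54 mm behind the grasp point. The pads swing forward as they close: fully open they stand 13 mm farther back than shut.
Start: joints at [-1.415, 0.313, 0.046, 1.304, 0, 1.431], TCP at [0.168, -0.55, 0.242] pointing down, gripper open.
Joint ranges: [-2.76, 2.76], [-0.86, 1.69], [-1.03, 1.26], [-2.2, 2.34], [-1.47, 1.5], [-3.14, 3.14]. Speed limits (rad/s): [2.57, 2.57, 3.14, 3.14, 3.14, 3.14].

### API

Orientations are given as a unit quaternion [w, x, y, z].
In Python, from workcell import * gives the robot as it stands. The module is installed in compiled form; this text tells all that it offers.
- The arm moves only by the tool jog_arm, never from a script. Its argument "moves" is a list of rows, each an object with "fingers": the closure, from 0 (fully open) to 1 (shut); "slide": the shift along the tool's x, y, z in mm, a list of three; "angular": the turn, a rotation vector about the tool's x, y, z in degrees, a list of three. A call has 1 to 10 rows; each row is the pose to reach, as a shift and turn from the pose commanded when the call began, along the tool's axes at that moment; what a row does not reach only later rows make up. A row lasts 1/12 s, in which the tool goes at most 41.7 mm and 7.16 degrees, less where a joint would pass 70% of its speed; a pose out of reach is approached as far as the arm can. A call with a gripper value outside its range is refused whole. The fingers move at their own pace and stop on an object; "squeeze" is the grip in N (left out, the last holds). Time passes only in rows, so rows that repeat a pose let the fingers close. It gives the time, the measured TCP pose, the force, the opening and the grip force at its end, in the units of the state.
- get_state(): the state, without advancing time (a new reading comes with each control period).
- read_camera(name): name is "scene" or "top"; returns a dict with "color" (480x640x3 uint8, red, green, blue), "fovy" (degrees; the focal length in pixels is half the picture's height over the tangent of half this angle, whatever the lens; pixels are square), "cx", "cy" (the principal point, pixels), "world_from_camera" (4x4, takes a point from camera to world coordinates). Camera axes: x right, y down, z forward; pixel columns grow to the right and rows downward; lengths in m; the calibration is good to about 2 mm. A picture is of the moment at which its call begins. There is no depth.
- hand_in(): hands the job in; it is judged then, once.
Trained networks look in a picture, given as the dict that the camera call returned (one of the last four; its "shot" number tells which), for a name from the list of things; names that differ only in an ending like _2 or _b are one class to them, and where a whole thing is asked for, a point or a joint stands for the part that bears it (a point fixed in the world has none). Each returns a list of dicts, best first, with "p" (0 to 1); they miss things now and then, are a little off and sometimes report something else, mostly with a low value. They report only what shows in the picture. A call takes as long as a camera call. They do not tell look-alikes from the thing itself.
- look_for(target, picture): "point" ([column, row] in pixels, amid what is visible of it).
- tip_of(target, picture): "point" ([column, row] in pixels: a listed point, or the origin of a listed thing).
The state is a dict: "clock": time; "joint_pos": joint angles; "qvel": joint speeds; "tau": joint torques, N m; "tcp_pos": TCP position; "orientation": TCP orientation; "wrist_force": force on the tool from outside, world axes, zero at the start; "ft_torque": the same for the moment, N m; "finger_gap": finger opening in m; "grip_force": force on a finger pad.
Only numpy, scipy, OpenCV 4.12 (cv2) and the standard library are available. Lean on these libraries where they do the work, as an engineer would, in place of code of your own. Each camera call takes 0.05 s, during which the arm holds its last target. There are 200 camera calls.

## Working session

There is one attempt and no reset: what is moved stays moved. The work goes in short steps, Python scripts to look and compute and a tool call to move; the robot and the scene stay as the last step left them, time stands still between calls to the robot, and variables do not carry over. Pictures are saved under pics/ and viewed, at most 10 in all, crops included, and the job is handed in when it is done.

Besides the shell and the picture viewer there is one more tool, called after ">>>" in YAML: its name, and indented under it one key for each argument. jog_arm: Moves the arm, as the interface text tells. Its arguments: {"type":"object","properties":{"moves":{"type":"array","items":{"type":"object","properties":{"fingers":{"type":"number"},"slide":{"type":"array","items":{"type":"number"}},"angular":{"type":"array","items":{"type":"number"}}}}},"squeeze":{"type":"number"}},"required":["moves"]}

```bash
mkdir -p pics; cat > h.py <<'E'
from workcell import *
import numpy as np, cv2
from scipy.spatial.transform import Rotation as R
def save(p,n): cv2.imwrite('pics/'+n+'.png',cv2.cvtColor(p['color'],cv2.COLOR_RGB2BGR))
def foc(p): return 240/np.tan(np.radians(p['fovy'])/2)
def ray(p,uv,z):
    f=foc(p);T=np.array(p['world_from_camera'])
    d=T[:3,:3]@np.array([(uv[0]-p['cx'])/f,(uv[1]-p['cy'])/f,1]);o=T[:3,3]
    return o+d*(z-o[2])/d[2]
def proj(p,X):
    T=np.linalg.inv(np.array(p['world_from_camera']));c=T[:3,:3]@np.array(X)+T[:3,3];f=foc(p)
    return np.array([p['cx']+f*c[0]/c[2],p['cy']+f*c[1]/c[2]])
def rot(st): q=st['orientation'];return R.from_quat([q[1],q[2],q[3],q[0]])
E
python3 - <<'E'
from h import *
np.set_printoptions(precision=4,suppress=True)
s=get_state();print(s);print(rot(s).as_matrix())
Z={'pin_bar':.102,'pin':.065,'tunnel_mouth':.012,'dock':0,'cassette':0,'cassette_mid':.018,'cassette_fin':.034,'cassette_hole':.036,'bottle':0,'tube_block':0,'beaker':0}
for n in('scene','top'):
    p=read_camera(n);save(p,n+'0');print(n,np.array(p['world_from_camera'])[:3],p['fovy'])
    for t in Z:
        for r in tip_of(t,p)[:3]: print(t,round(r['p'],2),np.round(r['point']),ray(p,r['point'],Z[t]))
E
```

```text
{'clock': 0.0, 'joint_pos': array([-1.4146,  0.314 ,  0.045 ,  1.3036, -0.    ,  1.4312]), 'qvel': array([ 0.001 , -0.    , -0.0009,  0.0001,  0.0004,  0.0005]), 'tau': array([ -0.0008, -48.0629,  29.8531,   0.0193,  -0.0001,   0.    ]), 'tcp_pos': array([ 0.1675, -0.5496,  0.2414]), 'orientation': array([-0.0009,  0.9891,  0.1474, -0.    ]), 'wrist_force': array([-0.0915,  1.1867, -0.1681]), 'ft_torque': array([ 0.0171,  0.021 , -0.005 ]), 'grip_force': 0.0, 'finger_gap': 0.08547056783418597}
[[ 0.9566  0.2915 -0.0003]
 [ 0.2915 -0.9566  0.0017]
 [ 0.0002 -0.0018 -1.    ]]
scene [[-0.6819 -0.4704  0.5601 -0.3843]
 [-0.7313  0.4526 -0.5102  0.6932]
 [-0.0135 -0.7575 -0.6527  1.1789]] 44.090231431111285
pin_bar 0.5 [228. 295.] [0.5551 0.151  0.102 ]
pin 0.47 [234. 308.] [0.5384 0.15   0.065 ]
tunnel_mouth 0.8 [250. 306.] [0.5578 0.0896 0.012 ]
dock 0.87 [235. 320.] [0.5562 0.141  0.    ]
cassette 0.59 [292. 238.] [ 0.7053 -0.1906  0.    ]
cassette 0.57 [473. 207.] [ 0.4148 -0.7205  0.    ]
cassette 0.45 [419. 214.] [ 0.5102 -0.5626  0.    ]
cassette_mid 0.76 [475. 204.] [ 0.4069 -0.71
[... 863 characters left out ...]
ette 0.87 [362. 250.] [ 0.5176 -0.3329  0.    ]
cassette 0.59 [382. 257.] [ 0.495  -0.4016  0.    ]
cassette_mid 0.86 [471. 283.] [ 0.413  -0.7085  0.018 ]
cassette_mid 0.28 [380. 259.] [ 0.4874 -0.3917  0.018 ]
cassette_fin 0.9 [500. 291.] [ 0.3903 -0.8038  0.034 ]
cassette_fin 0.88 [381. 260.] [ 0.4821 -0.3945  0.034 ]
cassette_fin 0.75 [413. 269.] [ 0.4569 -0.5049  0.034 ]
cassette_hole 0.92 [357. 249.] [ 0.5185 -0.3126  0.036 ]
cassette_hole 0.83 [427. 247.] [ 0.5322 -0.5513  0.036 ]
cassette_hole 0.74 [465. 279.] [ 0.4278 -0.6834  0.036 ]
bottle 0.43 [322. 194.] [ 0.7115 -0.1856  0.    ]
tube_block 0.68 [322. 299.] [ 0.3432 -0.1984  0.    ]
beaker 0.86 [166. 262.] [0.4555 0.3506 0.    ]
```

```bash
python3 - <<'E'
import cv2
for n in('scene','top'):
    a=cv2.imread(f'pics/{n}0.png')
    a=a[130:430,130:530] if n=='top' else a[140:440,130:530]
    cv2.imwrite(f'pics/{n}0c.png',cv2.resize(a,None,fx=2,fy=2,interpolation=cv2.INTER_CUBIC))
E
```

```text
(no output)
```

View pics/scene0c.png

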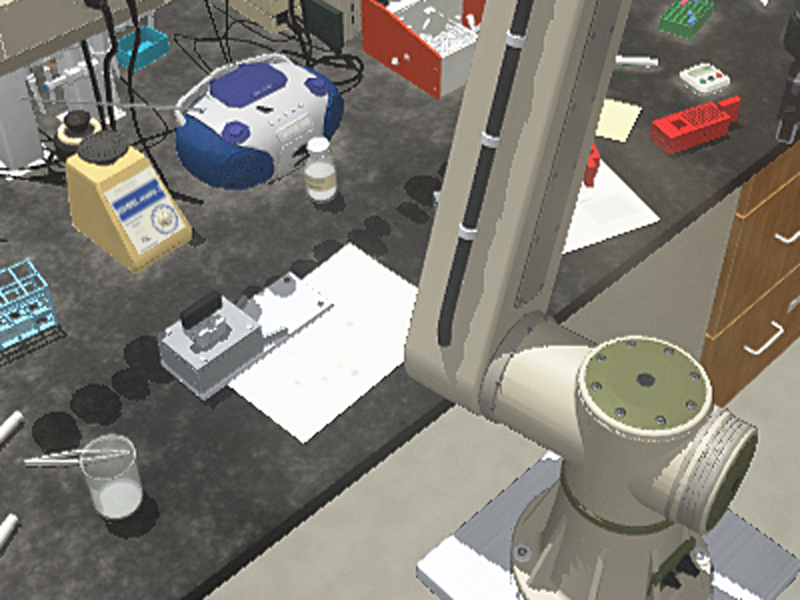

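View pics/top0c.png

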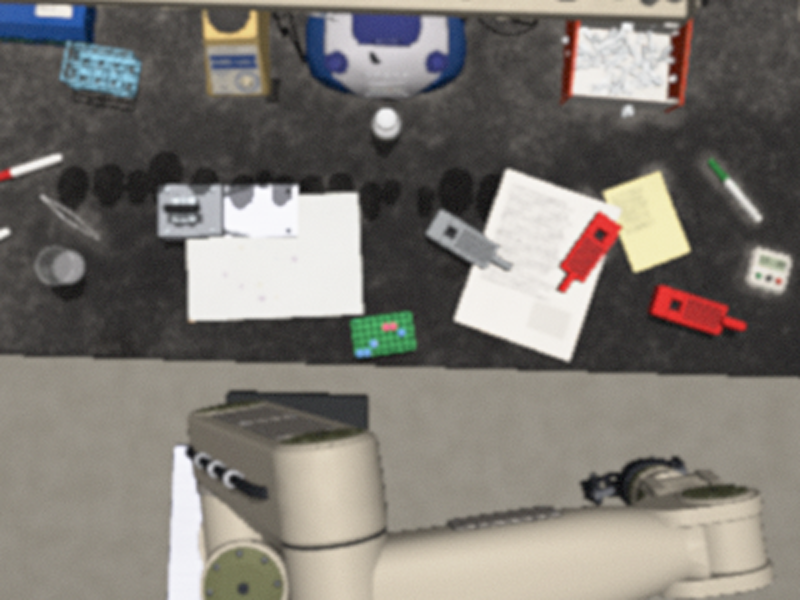

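The grey cassette is at top-view pixel (365,250), with its hole at (355,246) and its fin to the lower right at (379,261). The dock is at (225,235), with its ledge on the right, so the push-in direction is about world +y. The T bar lies along it, and the two red look-alikes are further right. Next I refine the poses by fitting edges.

```bash
cat > fit.py <<'E'
from h import *
from scipy.optimize import minimize
def box(x0,x1,y0,y1,z): 
    c=[(x0,y0,z),(x1,y0,z),(x1,y1,z),(x0,y1,z)]
    return [(c[i],c[(i+1)%4]) for i in range(4)]
DOCK=box(-.060,.047,-.0425,.0425,.060)+[((-.185,-.045,.012),(-.185,.045,.012)),((-.185,-.045,.012),(-.07,-.045,.012)),((-.185,.045,.012),(-.07,.045,.012))]
CAS=box(-.06,.06,-.025,.025,.036)+box(.015,.035,-.01,.01,.036)+[((-.062,s*.007,.048),(-.095,s*.007,.048)) for s in(-1,1)]+[((-.095,-.007,.048),(-.095,.007,.048))]
def W(P,q,z0=0):
    c,s=np.cos(q[2]),np.sin(q[2]);P=np.array(P)
    return np.array([q[0]+c*P[0]-s*P[1],q[1]+s*P[0]+c*P[1],P[2]+z0])
def grad(p,sg=1.0):
    g=cv2.GaussianBlur(cv2.cvtColor(p['color'],cv2.COLOR_RGB2GRAY).astype(np.float32),(0,0),sg)
    return cv2.Sobel(g,cv2.CV_32F,1,0)/8,cv2.Sobel(g,cv2.CV_32F,0,1)/8
def score(q,segs,ps,gs,z0=0):
    t=0
    for p,(gx,gy) in zip(ps,gs):
        for a,b in segs:
            A=proj(p,W(a,q,z0));B=proj(p,W(b,q,z0));d=B-A;L=np.linalg.norm(d);n=np.array([-d[1],d[0]])/L
            pts=(A+np.linspace(.05,.95,20)[:,None]*d).astype(np.float32)
            v=[cv2.remap(g,pts[:,0].copy()[None],pts[:,1].copy()[None],1)[0] for g in(gx,gy)]
            t+=L*np.minimum(abs(v[0]*n[0]+v[1]*n[1]),25).mean()
    return -t
def fit(q0,segs,ps,z0=0,win=(.015,.015,.1)):
    for sg in(2,1):
        gs=[grad(p,sg) for p in ps]
        rng=np.random.default_rng(0);best=[]
        Q=[q0]+([q0+rng.uniform(-1,1,3)*win for _ in range(150)] if sg==2 else [])
        Q=sorted(Q,key=lambda q:score(q,segs,ps,gs,z0))[:5]
        rs=[minimize(score,q,(segs,ps,gs,z0),method='Nelder-Mead',options=dict(initial_simplex=[q]+[q+np.eye(3)[i]*[.003,.003,.03] for i in range(3)])) for q in Q]
        r=min(rs,key=lambda r:r.fun);q0=r.x
    return q0,r.fun
def overlay(p,segs,q,c,h,k,z0=0):
    im=cv2.cvtColor(p['color'],cv2.COLOR_RGB2BGR)[c[1]-h[1]:c[1]+h[1],c[0]-h[0]:c[0]+h[0]]
    im=cv2.resize(im,None,fx=k,fy=k,interpolation=cv2.INTER_CUBIC)
    f=lambda P:tuple(int(v) for v in ((proj(p,W(P,q,z0))-np.array(c)+h+.5)*k-.5))
    for a,b in segs: cv2.line(im,f(a),f(b),(0,255,0),1)
    return im
E
python3 - <<'E'
from fit import *
np.set_printoptions(precision=4,suppress=True)
s=read_camera('scene');t=read_camera('top')
q0=np.array([.556,.147,1.57])
for ps in([s],[t],[s,t]): q,f=fit(q0,DOCK,ps);print('dock',q,f)
c0=np.array([.509,-.334,np.arctan2(.082,.037)]);c,f=fit(c0,CAS,[t],win=(.02,.02,.2));print('cas',c,f)
a=overlay(s,DOCK,q,(250,305),(50,40),8);b=overlay(t,DOCK,q,(245,235),(50,25),4);d=overlay(t,CAS,c,(365,250),(40,25),4)
m=np.zeros((600,800,3),np.uint8)
m[:400,:500]=cv2.resize(a,(500,400));m[400:600,:400]=b;m[400:600,400:720]=d
cv2.imwrite('pics/fit1.png',m)
E
```

```text
dock [0.551  0.1465 1.5751] -4194.356346586282
dock [0.553  0.1442 1.6346] -3321.335767848459
dock [0.5533 0.1449 1.6165] -7425.052772289837
cas [ 0.5184 -0.3243  1.0187] -3137.4056424433315
```

View pics/fit1.png

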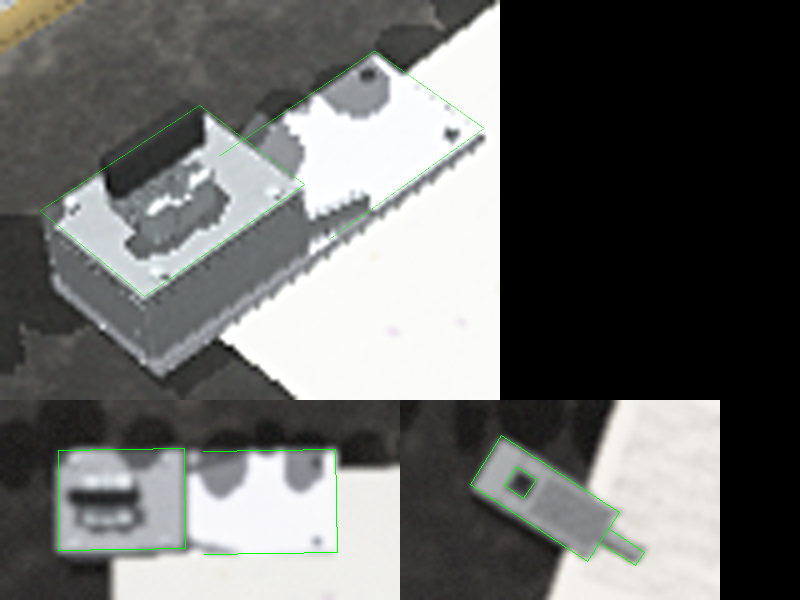

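The overlays match well; only the dock yaw is still a bit uncertain. I'll refine that and work out the move to the pin.

```bash
cat >> h.py <<'E'
def go(x,y,z,yaw,s=None):
    "slide mm and angular deg for tool-down target, tool x at world angle yaw"
    s=s or get_state();r=rot(s);p=np.array(s['tcp_pos'])
    c,n=np.cos(yaw),np.sin(yaw);T=R.from_matrix(np.array([[c,n,0],[n,-c,0],[0,0,-1]]))
    print('slide',np.round(r.inv().apply(np.array([x,y,z])-p)*1000,1),'ang',np.round((r.inv()*T).as_rotvec(degrees=True),1))
E
python3 - <<'E'
from fit import *
np.set_printoptions(precision=4,suppress=True)
s=read_camera('scene');t=read_camera('top')
for p in(s,t):
    gs=[grad(p,1.)]
    for y in np.arange(1.57,1.65,.01):
        r=min((minimize(lambda v:score([v[0],v[1],y],DOCK,[p],gs),x0,method='Nelder-Mead',options=dict(initial_simplex=[x0,x0+[.004,0],x0+[0,.004]])) for x0 in np.array([[.553,.145],[.551,.147],[.555,.144]])),key=lambda r:r.fun)
        print(round(y,3),r.x,round(r.fun))
BAR=box(-.03,.03,-.007,.007,.115)
for ps in([s],[t],[s,t]): print('bar',fit(np.array([.553,.145,1.605]),BAR,ps,win=(.006,.006,.05)))
go(.553,.145,.16,1.605)
E
```

```text
1.57 [0.5515 0.1463] -4184
1.58 [0.5504 0.1466] -4187
1.59 [0.5553 0.1475] -4057
1.6 [0.5549 0.1463] -4158
1.61 [0.5535 0.1468] -4193
1.62 [0.5516 0.1478] -4207
1.63 [0.5501 0.1476] -4214
1.64 [0.5499 0.1472] -4151
1.57 [0.5545 0.1434] -3048
1.58 [0.5544 0.1438] -3158
1.59 [0.554  0.1438] -3219
1.6 [0.5537 0.1441] -3259
1.61 [0.5536 0.1441] -3285
1.62 [0.55   0.1435] -3322
1.63 [0.5531 0.1444] -3314
1.64 [0.55  0.144] -3341
bar (array([0.5209, 0.1507, 1.6532]), np.float64(-927.9738332278374))
bar (array([0.5501, 0.1433, 1.5675]), np.float64(-1059.8637792067616))
bar (array([0.55  , 0.1427, 1.5553]), np.float64(-1366.2248504716808))
slide [ 571.3 -552.6   82.3] ang [  0.   0. -75.]
```

>>> jog_arm:
  moves:
    - {"slide":[285,-276,0],"angular":[0,0,-38],"fingers":0.3}
    - {"slide":[285,-276,0],"angular":[0,0,-38],"fingers":0.3}
    - {"slide":[285,-276,0],"angular":[0,0,-38],"fingers":0.3}
    - {"slide":[285,-276,0],"angular":[0,0,-38],"fingers":0.3}
    - {"slide":[285,-276,0],"angular":[0,0,-38],"fingers":0.3}
    - {"slide":[285,-276,0],"angular":[0,0,-38],"fingers":0.3}
    - {"slide":[285,-276,0],"angular":[0,0,-38],"fingers":0.3}
    - {"slide":[285,-276,0],"angular":[0,0,-38],"fingers":0.3}
    - {"slide":[285,-276,0],"angular":[0,0,-38],"fingers":0.3}
    - {"slide":[285,-276,0],"angular":[0,0,-38],"fingers":0.3}

```text
clock: 2.23
tcp_pos: [0.3606, -0.1995, 0.2426]
orientation: [-0.0, 0.887, 0.462, 0.001]
wrist_force: [-0.5, -0.0, -0.0]
finger_gap: 0.0598
grip_force: 0.0
```

```bash
python3 - <<'E'
from h import *
go(.552,.1455,.16,1.61)
E
```

```text
slide [392.4 -40.5  83. ] ang [  0.   -0.1 -37.2]
```

>>> jog_arm:
  moves:
    - {"slide":[390,-40,20],"angular":[0,0,-37]}
    - {"slide":[390,-40,20],"angular":[0,0,-37]}
    - {"slide":[390,-40,20],"angular":[0,0,-37]}
    - {"slide":[390,-40,20],"angular":[0,0,-37]}
    - {"slide":[390,-40,20],"angular":[0,0,-37]}
    - {"slide":[390,-40,20],"angular":[0,0,-37]}
    - {"slide":[390,-40,20],"angular":[0,0,-37]}
    - {"slide":[390,-40,20],"angular":[0,0,-37]}
    - {"slide":[392,-40,20],"angular":[0,0,-37]}
    - {"slide":[392,-40,50],"angular":[0,0,-37]}

```text
schema error: expected keys fingers, slide, angular
```

```bash
python3 - <<'E'
from fit import *
np.set_printoptions(precision=4,suppress=True)
go(.552,.1455,.100,1.61)
s=read_camera('scene')
cv2.imwrite('pics/s1.png',overlay(s,[],[0,0,0],(245,290),(60,60),5))
CAS0=np.array([.5184,-.3243,1.0187]); t=read_camera('top')
for ps in([s],[s,t]): print(fit(CAS0,CAS,ps))
E
```

```text
slide [392.3 -40.5 143. ] ang [  0.   -0.1 -37.2]
(array([ 0.4988, -0.3325,  1.0112]), np.float64(-944.169597201871))
(array([ 0.517 , -0.3248,  1.0328]), np.float64(-3735.9027423968473))
```

View pics/s1.png

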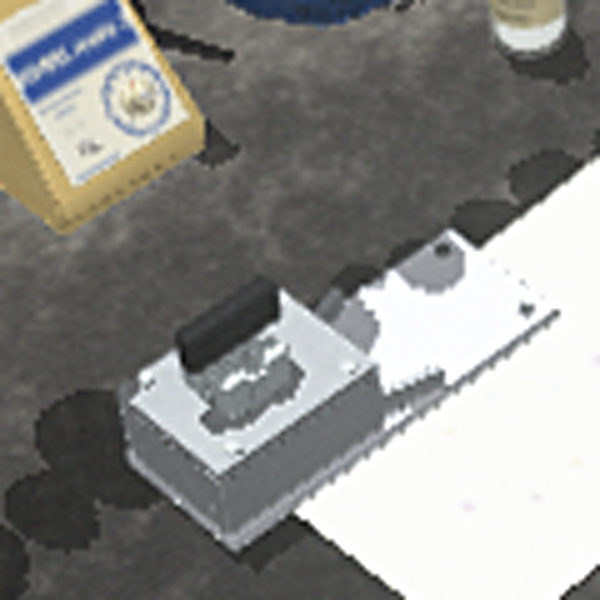

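The move call was refused because the fingers key was missing, so the arm hasn't moved. The picture shows the dock and T bar, the bar centred near crop (230,320). I'm sending the move again.

>>> jog_arm:
  moves:
    - {"slide":[390,-40,20],"angular":[0,0,-37],"fingers":0.3}
    - {"slide":[390,-40,20],"angular":[0,0,-37],"fingers":0.3}
    - {"slide":[390,-40,20],"angular":[0,0,-37],"fingers":0.3}
    - {"slide":[390,-40,20],"angular":[0,0,-37],"fingers":0.3}
    - {"slide":[390,-40,20],"angular":[0,0,-37],"fingers":0.3}
    - {"slide":[390,-40,20],"angular":[0,0,-37],"fingers":0.3}
    - {"slide":[390,-40,20],"angular":[0,0,-37],"fingers":0.3}
    - {"slide":[390,-40,20],"angular":[0,0,-37],"fingers":0.3}
    - {"slide":[392,-40,20],"angular":[0,0,-37],"fingers":0.3}
    - {"slide":[392,-40,50],"angular":[0,0,-37],"fingers":0.3}

```text
clock: 3.17
tcp_pos: [0.558, 0.1443, 0.1969]
orientation: [0.004, 0.694, 0.72, 0.005]
wrist_force: [1.2, -0.8, -0.7]
finger_gap: 0.0597
grip_force: 0.0
```

```bash
python3 - <<'E'
from fit import *
go(.552,.1455,.100,1.61)
s=read_camera('scene');print(get_state()['joint_pos'])
cv2.imwrite('pics/s2.png',overlay(s,[],[0,0,0],(245,280),(60,60),5))
E
```

```text
slide [ 1.3 -7.1 96.8] ang [ 0.7 -0.1 -0.2]
[ 1.14963887e-01  3.30681697e-01 -6.50745522e-02  1.17501693e+00
  1.58329500e-03  1.64813437e+00]
```

View pics/s2.png

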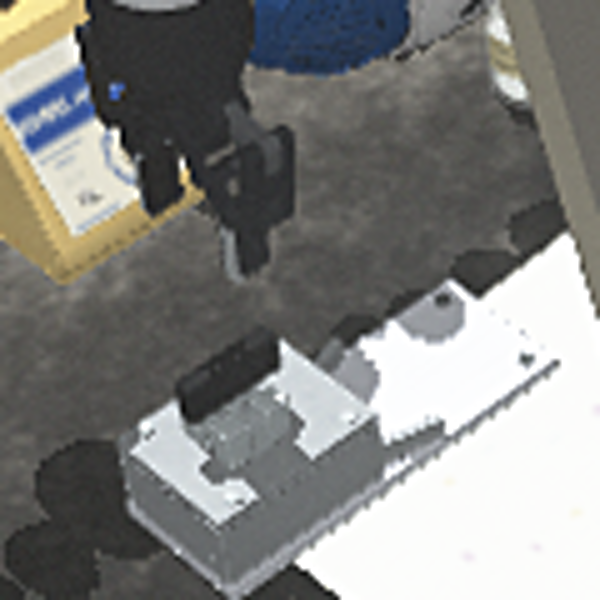

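>>> jog_arm:
  moves:
    - {"slide":[0,0,30],"angular":[0,0,0],"fingers":0.4}
    - {"slide":[0,0,60],"angular":[0,0,0],"fingers":0.4}
    - {"slide":[0,0,60],"angular":[0,0,0],"fingers":0.4}
    - {"slide":[0,0,60],"angular":[0,0,0],"fingers":0.4}
    - {"slide":[0,0,60],"angular":[0,0,0],"fingers":0.4}

```text
clock: 3.63
tcp_pos: [0.5529, 0.1402, 0.1335]
orientation: [0.0, 0.695, 0.719, 0.0]
wrist_force: [-0.1, -0.1, 0.4]
finger_gap: 0.0512
grip_force: 0.0
```

```bash
python3 - <<'E'
from fit import *
go(.552,.1455,.100,1.61)
E
```

```text
slide [ 5.4 -0.8 33.5] ang [ 0.1  0.  -0.4]
```

Now I go down to the bar, close on it, and read the result.

>>> jog_arm:
  moves:
    - {"slide":[5,-1,15],"angular":[0,0,0],"fingers":0.4}
    - {"slide":[5,-1,33],"angular":[0,0,0],"fingers":0.4}
    - {"slide":[5,-1,33],"angular":[0,0,0],"fingers":0.4}
    - {"slide":[5,-1,33],"angular":[0,0,0],"fingers":0.9}
    - {"slide":[5,-1,33],"angular":[0,0,0],"fingers":1}
    - {"slide":[5,-1,33],"angular":[0,0,0],"fingers":1}
    - {"slide":[5,-1,33],"angular":[0,0,0],"fingers":1}
    - {"slide":[5,-1,33],"angular":[0,0,0],"fingers":1}
  squeeze: 50

```text
clock: 4.3
tcp_pos: [0.552, 0.1458, 0.1013]
orientation: [0.001, 0.695, 0.719, 0.001]
wrist_force: [-0.9, -0.6, 6.4]
finger_gap: 0.0128
grip_force: 49.5
```

>>> jog_arm:
  moves:
    - {"slide":[0,0,-9],"angular":[0,0,0],"fingers":1}
    - {"slide":[0,0,-18],"angular":[0,0,0],"fingers":1}
    - {"slide":[0,0,-26],"angular":[0,0,0],"fingers":1}
    - {"slide":[0,0,-26],"angular":[0,0,0],"fingers":1}
    - {"slide":[0,0,-26],"angular":[0,0,0],"fingers":1}
    - {"slide":[0,0,-26],"angular":[0,0,-6],"fingers":1}

```text
clock: 4.8
tcp_pos: [0.5519, 0.1458, 0.1252]
orientation: [0.001, 0.656, 0.755, 0.001]
wrist_force: [7.9, -0.6, -9.3]
finger_gap: 0.013
grip_force: 49.1
```

>>> jog_arm:
  moves:
    - {"slide":[0,0,-2],"angular":[0,0,-6],"fingers":1}
    - {"slide":[0,0,-2],"angular":[0,0,-12],"fingers":1}
    - {"slide":[0,0,-2],"angular":[0,0,-18],"fingers":1}
    - {"slide":[0,0,-2],"angular":[0,0,-24],"fingers":1}

```text
clock: 5.13
tcp_pos: [0.5522, 0.1459, 0.127]
orientation: [0.001, 0.483, 0.876, 0.0]
wrist_force: [7.3, 0.6, -9.7]
finger_gap: 0.0131
grip_force: 49.0
```

>>> jog_arm:
  moves:
    - {"slide":[0,0,0],"angular":[0,0,-7],"fingers":1}
    - {"slide":[0,0,0],"angular":[0,0,-14],"fingers":1}
    - {"slide":[0,0,0],"angular":[0,0,-21],"fingers":1}
    - {"slide":[0,0,0],"angular":[0,0,-28],"fingers":1}
    - {"slide":[0,0,0],"angular":[0,0,-35],"fingers":1}
    - {"slide":[0,0,0],"angular":[0,0,-42],"fingers":1}
    - {"slide":[0,0,0],"angular":[0,0,-49],"fingers":1}
    - {"slide":[0,0,0],"angular":[0,0,-56],"fingers":1}
    - {"slide":[0,0,0],"angular":[0,0,-60],"fingers":1}
    - {"slide":[0,0,0],"angular":[0,0,-60],"fingers":1}

```text
clock: 5.97
tcp_pos: [0.5525, 0.1464, 0.1271]
orientation: [0.001, -0.019, 1.0, 0.001]
wrist_force: [8.8, 1.3, -9.0]
finger_gap: 0.013
grip_force: 49.1
```

```bash
python3 - <<'E'
from h import *
s=get_state();print(rot(s).as_matrix()[:2,0],s['joint_pos'],s['wrist_force'])
E
```

```text
[-0.99929889 -0.03735691] [ 1.18202378e-01  3.63190606e-01 -1.72159895e-01  1.03287570e+00
  9.22510472e-04  8.08364433e-02] [ 8.78899035  1.28250331 -9.0297114 ]
```

>>> jog_arm:
  moves:
    - {"slide":[0,0,4],"angular":[0,0,0],"fingers":1}
    - {"slide":[0,0,8],"angular":[0,0,0],"fingers":1}
    - {"slide":[0,0,9],"angular":[0,0,0],"fingers":1}
    - {"slide":[0,0,9],"angular":[0,0,0],"fingers":1}

```text
clock: 6.3
tcp_pos: [0.5525, 0.1465, 0.1184]
orientation: [0.001, -0.017, 1.0, 0.001]
wrist_force: [6.7, 2.4, -8.4]
finger_gap: 0.0133
grip_force: 49.5
```

>>> jog_arm:
  moves:
    - {"slide":[0,0,2],"angular":[0,0,0],"fingers":1}
    - {"slide":[0,0,2],"angular":[0,0,0],"fingers":1}

```text
clock: 6.47
tcp_pos: [0.5526, 0.1465, 0.1182]
orientation: [0.002, -0.017, 1.0, 0.001]
wrist_force: [2.0, 1.1, 3.4]
finger_gap: 0.013
grip_force: 51.1
```

Pin is seated: the force changed sign with no further drop. I release it, rise, and plan the cassette grasp.

>>> jog_arm:
  moves:
    - {"slide":[0,0,0],"angular":[0,0,0],"fingers":0.4}
    - {"slide":[0,0,0],"angular":[0,0,0],"fingers":0.4}
    - {"slide":[0,0,0],"angular":[0,0,0],"fingers":0.4}
    - {"slide":[0,0,-25],"angular":[0,0,0],"fingers":0.3}
    - {"slide":[0,0,-60],"angular":[0,0,0],"fingers":0.1}
    - {"slide":[0,0,-100],"angular":[0,0,0],"fingers":0.1}
    - {"slide":[0,0,-120],"angular":[0,0,0],"fingers":0.1}

```text
clock: 7.05
tcp_pos: [0.5515, 0.146, 0.2404]
orientation: [0.002, -0.017, 1.0, 0.0]
wrist_force: [1.2, 0.3, 0.5]
finger_gap: 0.0772
grip_force: 0.0
```

```bash
python3 - <<'E'
from fit import *
np.set_printoptions(precision=4,suppress=True)
go(.518,-.3245,.20,1.025)
t=read_camera('top');s=read_camera('scene')
for ps in([t],[s],[s,t]): print(fit(np.array([.518,-.3245,1.025]),CAS,ps))
for p in (s,t):
  print([(round(r['p'],2),r['point']) for r in tip_of('pin_bar',p)[:2]], proj(p,[.552,.146,.119]),proj(p,[.552,.146,.102]))
b=np.zeros((600,600,3),np.uint8)
b[:300]=overlay(t,CAS,[.518,-.3245,1.025],(365,250),(50,25),6)
b[300:,:300]=overlay(s,[],[0,0,0],(235,295),(30,30),5)
b[300:,300:]=overlay(s,CAS,[.518,-.3245,1.025],(355,235),(30,30),5)
cv2.imwrite('pics/s3.png',b)
E
```

```text
slide [  49.7 -469.    40.1] ang [  0.2   0.1 123.2]
(array([ 0.5183, -0.3246,  1.0182]), np.float64(-3098.6395676668585))
(array([ 0.5482, -0.4167, -0.2219]), np.float64(-1049.7850972255053))
(array([ 0.5185, -0.3243,  1.0238]), np.float64(-3485.8639773534305))
[(0.5, [229.2, 291.4])] [229.665  289.8192] [230.4092 294.5505]
[(0.57, [221.7, 229.1])] [219.795  233.4541] [220.6941 233.8947]
```

View pics/s3.png

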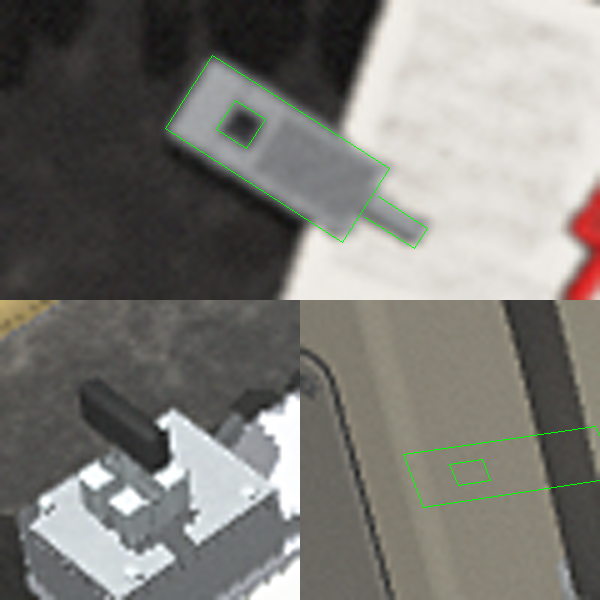

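The T bar now lies crosswise and stays raised by itself. The cassette overlay fits (hole near crop (240,125)), so I move above it.

>>> jog_arm:
  moves:
    - {"slide":[25,-235,0],"angular":[0,0,62],"fingers":0}
    - {"slide":[25,-235,0],"angular":[0,0,62],"fingers":0}
    - {"slide":[25,-235,0],"angular":[0,0,62],"fingers":0}
    - {"slide":[25,-235,0],"angular":[0,0,62],"fingers":0}
    - {"slide":[25,-235,0],"angular":[0,0,62],"fingers":0}
    - {"slide":[25,-235,0],"angular":[0,0,62],"fingers":0}
    - {"slide":[25,-235,0],"angular":[0,0,62],"fingers":0}
    - {"slide":[25,-235,0],"angular":[0,0,62],"fingers":0}
    - {"slide":[25,-235,0],"angular":[0,0,62],"fingers":0}
    - {"slide":[25,-235,0],"angular":[0,0,62],"fingers":0}

```text
clock: 8.08
tcp_pos: [0.5325, -0.0899, 0.2339]
orientation: [-0.002, 0.502, 0.865, -0.001]
wrist_force: [0.4, -0.4, -0.4]
finger_gap: 0.0855
grip_force: 0.0
```

```bash
python3 - <<'E'
from h import *
go(.5183,-.3245,.12,1.02)
E
```

```text
slide [-196.9 -128.5  113.6] ang [-0.3 -0.1 61.3]
```

>>> jog_arm:
  moves:
    - {"slide":[-197,-128,70],"angular":[0,0,61],"fingers":0}
    - {"slide":[-197,-128,70],"angular":[0,0,61],"fingers":0}
    - {"slide":[-197,-128,70],"angular":[0,0,61],"fingers":0}
    - {"slide":[-197,-128,70],"angular":[0,0,61],"fingers":0}
    - {"slide":[-197,-128,70],"angular":[0,0,61],"fingers":0}
    - {"slide":[-197,-128,70],"angular":[0,0,61],"fingers":0}
    - {"slide":[-197,-128,70],"angular":[0,0,61],"fingers":0}
    - {"slide":[-197,-128,70],"angular":[0,0,61],"fingers":0}
    - {"slide":[-197,-128,70],"angular":[0,0,61],"fingers":0}
    - {"slide":[-197,-128,100],"angular":[0,0,61],"fingers":0}

```text
clock: 8.92
tcp_pos: [0.5235, -0.3265, 0.1397]
orientation: [0.003, 0.871, 0.492, 0.001]
wrist_force: [1.6, -0.8, 0.1]
finger_gap: 0.0853
grip_force: 0.0
```

>>> jog_arm:
  moves:
    - {"slide":[0,0,0],"angular":[0,0,0],"fingers":0}
    - {"slide":[0,0,0],"angular":[0,0,0],"fingers":0}

```text
clock: 9.08
tcp_pos: [0.5195, -0.3226, 0.1335]
orientation: [-0.003, 0.87, 0.493, -0.001]
wrist_force: [-0.0, -0.7, -0.1]
finger_gap: 0.0854
grip_force: 0.0
```

```bash
python3 - <<'E'
from fit import *
go(.5183,-.3245,.016,1.02)
s=read_camera('scene');t=read_camera('top')
for ps in([s],[s,t]): print(fit(np.array([.518,-.3245,1.025]),CAS,ps,win=(.01,.01,.05)))
b=np.zeros((300,800,3),np.uint8)
q=[.5183,-.3245,1.02]
b[:,:400]=overlay(s,CAS,q,(355,230),(40,30),5);b[:,400:]=overlay(t,CAS,q,(365,250),(40,30),5)
cv2.imwrite('pics/s4.png',b)
E
```

```text
slide [ -2.3   0.7 117.5] ang [-0.4 -0.1  0.6]
(array([ 0.52710649, -0.32817306,  0.90818375]), np.float64(-1519.538872855555))
(array([ 0.51979306, -0.32424587,  1.03285961]), np.float64(-2285.9655703967164))
```

View pics/s4.png

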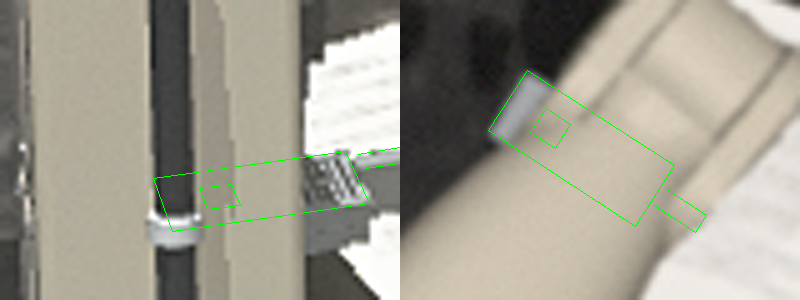

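The overlay fits in both views (scene tail edge near crop (355,180), nose at crop (510,105) in the top view). Going down to grip.

>>> jog_arm:
  moves:
    - {"slide":[-2,1,35],"angular":[0,0,0.5],"fingers":0}
    - {"slide":[-2,1,70],"angular":[0,0,0.5],"fingers":0}
    - {"slide":[-2,1,100],"angular":[0,0,0.5],"fingers":0}
    - {"slide":[-2,1,112],"angular":[0,0,0.5],"fingers":0}
    - {"slide":[-2,1,117],"angular":[0,0,0.5],"fingers":0}
    - {"slide":[-2,1,117],"angular":[0,0,0.5],"fingers":0.2}
    - {"slide":[-2,1,117],"angular":[0,0,0.5],"fingers":0.7}
    - {"slide":[-2,1,117],"angular":[0,0,0.5],"fingers":0.7}
    - {"slide":[-2,1,117],"angular":[0,0,0.5],"fingers":0.7}
    - {"slide":[-2,1,117],"angular":[0,0,0.5],"fingers":0.7}
  squeeze: 50

```text
clock: 10.02
tcp_pos: [0.5222, -0.3273, 0.0215]
orientation: [0.001, 0.873, 0.488, 0.001]
wrist_force: [-1.5, 2.0, 6.2]
finger_gap: 0.0492
grip_force: 54.8
```

>>> jog_arm:
  moves:
    - {"slide":[0,0,0],"angular":[0,0,0],"fingers":0.7}
    - {"slide":[0,0,-12],"angular":[0,0,0],"fingers":0.7}
    - {"slide":[0,0,-30],"angular":[0,0,0],"fingers":0.7}
    - {"slide":[0,0,-30],"angular":[0,0,0],"fingers":0.7}

```text
clock: 10.35
tcp_pos: [0.5231, -0.3281, 0.0527]
orientation: [0.003, 0.873, 0.488, 0.001]
wrist_force: [1.7, -0.6, -2.6]
finger_gap: 0.0494
grip_force: 53.7
```

```bash
python3 - <<'E'
from fit import *
s=get_state();print(s['tcp_pos'],s['wrist_force'],s['ft_torque'],s['finger_gap'],s['grip_force'])
t=read_camera('top');c=read_camera('scene')
m=rot(s).as_matrix();th=np.arctan2(m[1,0],m[0,0]);print(th)
z0=s['tcp_pos'][2]-.0215
for ps in([t],[c],[t,c]): print(fit(np.array([s['tcp_pos'][0],s['tcp_pos'][1],th]),CAS,ps,z0=z0,win=(.008,.008,.05)))
E
```

```text
[ 0.52313909 -0.32813976  0.05265997] [ 1.71648947 -0.60941492 -2.55905897] [-0.0485695  -0.11147939  0.02571187] 0.04935717801168295 53.66775143891573
1.020267534412693
(array([ 0.52293176, -0.32883449,  0.97640429]), np.float64(-1125.4543724362952))
(array([ 0.52838083, -0.32228187,  0.99536256]), np.float64(-1407.5977717011542))
(array([ 0.5261393 , -0.32525759,  0.97729791]), np.float64(-2252.435443229425))
```

```bash
python3 - <<'E'
from h import *
go(.558,.001,.10,1.61)
E
```

```text
slide [ 298.6 -141.1  -50.5] ang [  0.1   0.1 -33.8]
```

>>> jog_arm:
  moves:
    - {"slide":[0,0,-40],"angular":[0,0,0],"fingers":0.7}
    - {"slide":[30,-14,-52],"angular":[0,0,-4],"fingers":0.7}
    - {"slide":[65,-31,-52],"angular":[0,0,-9],"fingers":0.7}
    - {"slide":[101,-48,-52],"angular":[0,0,-14],"fingers":0.7}
    - {"slide":[137,-65,-52],"angular":[0,0,-19],"fingers":0.7}
    - {"slide":[173,-82,-52],"angular":[0,0,-24],"fingers":0.7}
    - {"slide":[209,-99,-52],"angular":[0,0,-29],"fingers":0.7}
    - {"slide":[245,-116,-52],"angular":[0,0,-34],"fingers":0.7}
    - {"slide":[280,-132,-52],"angular":[0,0,-34],"fingers":0.7}
    - {"slide":[298,-141,-52],"angular":[0,0,-34],"fingers":0.7}

```text
clock: 11.28
tcp_pos: [0.5563, 0.0052, 0.1001]
orientation: [-0.001, 0.691, 0.723, 0.0]
wrist_force: [0.5, -0.4, -5.1]
finger_gap: 0.0493
grip_force: 55.1
```

>>> jog_arm:
  moves:
    - {"slide":[0,0,0],"angular":[0,0,0],"fingers":0.7}
    - {"slide":[0,0,0],"angular":[0,0,0],"fingers":0.7}
    - {"slide":[0,0,0],"angular":[0,0,0],"fingers":0.7}

```text
clock: 11.53
tcp_pos: [0.5566, 0.0009, 0.1004]
orientation: [-0.0, 0.692, 0.722, -0.001]
wrist_force: [0.2, 0.2, -3.5]
finger_gap: 0.0491
grip_force: 55.1
```

```bash
python3 - <<'E'
from fit import *
s=get_state();p=s['tcp_pos']
m=rot(s).as_matrix();th=np.arctan2(m[1,0],m[0,0]);print(p,th)
t=read_camera('top');c=read_camera('scene');z0=p[2]-.0215
q=np.array([p[0],p[1],th])
for ps in([t],[c],[t,c]): print(fit(q,CAS,ps,z0=z0,win=(.008,.008,.04)))
go(.558,.001,.034,1.61)
b=np.zeros((600,800,3),np.uint8)
b[:,:]=overlay(c,CAS,q,(270,280),(80,60),5,z0)
d=np.array([.552,.1455,1.61]);b[:200,:240]=overlay(t,CAS,q,(255,235),(60,50),2,z0)[:200]
for a,e in DOCK:
    f=lambda P:tuple(int(v) for v in ((proj(c,W(P,d))-np.array((270,280))+(80,60)+.5)*5-.5));cv2.line(b,f(a),f(e),(0,0,255),1)
cv2.imwrite('pics/s5.png',b)
E
```

```text
[0.55658972 0.00086367 0.10041499] 1.6138028286406163
(array([ 0.53810246, -0.01617165,  2.28216558]), np.float64(-1962.4559469382386))
(array([ 5.57297261e-01, -2.25400737e-04,  1.63205317e+00]), np.float64(-1870.8693394850777))
(array([ 0.56080069, -0.00276373,  1.73328221]), np.float64(-3009.120192912881))
slide [ 1.   1.3 66.7] ang [-0.   0.   0.1]
```

View pics/s5.png

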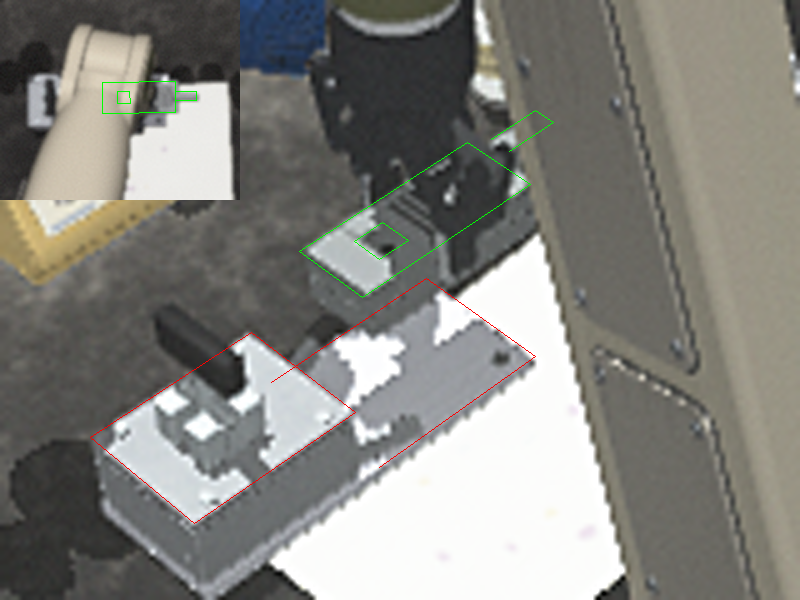

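The cassette hangs straight over the ledge, nose towards the tunnel, its hole at crop (380,243) within about 1 px of the prediction. Lowering now.

>>> jog_arm:
  moves:
    - {"slide":[1,1,25],"angular":[0,0,0],"fingers":0.7}
    - {"slide":[1,1,45],"angular":[0,0,0],"fingers":0.7}
    - {"slide":[1,1,55],"angular":[0,0,0],"fingers":0.7}
    - {"slide":[1,1,60],"angular":[0,0,0],"fingers":0.7}
    - {"slide":[1,1,63],"angular":[0,0,0],"fingers":0.7}
    - {"slide":[1,1,63],"angular":[0,0,0],"fingers":0.7}
    - {"slide":[1,1,63],"angular":[0,0,0],"fingers":0.7}

```text
clock: 12.22
tcp_pos: [0.5587, 0.0017, 0.0391]
orientation: [0.001, 0.692, 0.722, 0.0]
wrist_force: [-0.8, 0.1, -4.1]
finger_gap: 0.0491
grip_force: 55.0
```

>>> jog_arm:
  moves:
    - {"slide":[0,0,2],"angular":[0,0,0],"fingers":0.7}
    - {"slide":[0,0,4],"angular":[0,0,0],"fingers":0.7}
    - {"slide":[0,0,5],"angular":[0,0,0],"fingers":0.7}
    - {"slide":[0,0,5],"angular":[0,0,0],"fingers":0.7}
    - {"slide":[0,0,5],"angular":[0,0,0],"fingers":0.7}

```text
clock: 12.63
tcp_pos: [0.5583, 0.0021, 0.0335]
orientation: [0.0, 0.692, 0.722, 0.0]
wrist_force: [0.5, -0.9, -4.1]
finger_gap: 0.0489
grip_force: 55.1
```

>>> jog_arm:
  moves:
    - {"slide":[0,0,1],"angular":[0,0,0],"fingers":0.7}
    - {"slide":[0,0,2],"angular":[0,0,0],"fingers":0.7}
    - {"slide":[0,0,2],"angular":[0,0,0],"fingers":0.7}

```text
clock: 12.88
tcp_pos: [0.5583, 0.0021, 0.0335]
orientation: [0.001, 0.692, 0.722, 0.0]
wrist_force: [-5.5, 0.8, 12.1]
finger_gap: 0.049
grip_force: 57.0
```

>>> jog_arm:
  moves:
    - {"slide":[0,0,0],"angular":[0,0,0],"fingers":0.3}
    - {"slide":[0,0,0],"angular":[0,0,0],"fingers":0.1}
    - {"slide":[0,0,0],"angular":[0,0,0],"fingers":0.1}
    - {"slide":[0,0,0],"angular":[0,0,0],"fingers":0.1}
    - {"slide":[0,0,-25],"angular":[0,0,0],"fingers":0.1}
    - {"slide":[0,0,-60],"angular":[0,0,0],"fingers":0.3}
    - {"slide":[-40,0,-80],"angular":[0,0,0],"fingers":0.5}
    - {"slide":[-78,0,-80],"angular":[0,0,0],"fingers":0.5}
    - {"slide":[-78,0,-80],"angular":[0,0,0],"fingers":0.5}

```text
clock: 13.63
tcp_pos: [0.564, -0.0819, 0.1135]
orientation: [0.004, 0.694, 0.72, 0.0]
wrist_force: [0.2, 0.5, -0.3]
finger_gap: 0.0427
grip_force: 0.0
```

```bash
python3 - <<'E'
from fit import *
np.set_printoptions(precision=4,suppress=True)
s=get_state();p=s['tcp_pos'];print(p)
t=read_camera('top');c=read_camera('scene')
q0=np.array([.558,.002,1.613])
for ps in([t],[c],[t,c]):
    q,f=fit(q0,CAS,ps,z0=.012,win=(.006,.006,.04));print(q,f)
d=[.552,.1455,1.61]
b=overlay(c,CAS,q,(270,280),(80,60),5,.012)
cc=overlay(t,CAS,q,(255,235),(60,50),2,.012);b[:200,:240]=cc
cv2.imwrite('pics/s6.png',b)
E
```

```text
[ 0.564  -0.0819  0.1135]
[0.5529 0.0018 1.6839] -793.5328016994949
[0.5579 0.001  1.6221] -3194.063182776264
[0.5576 0.0011 1.6302] -3882.9254523102204
```

View pics/s6.png

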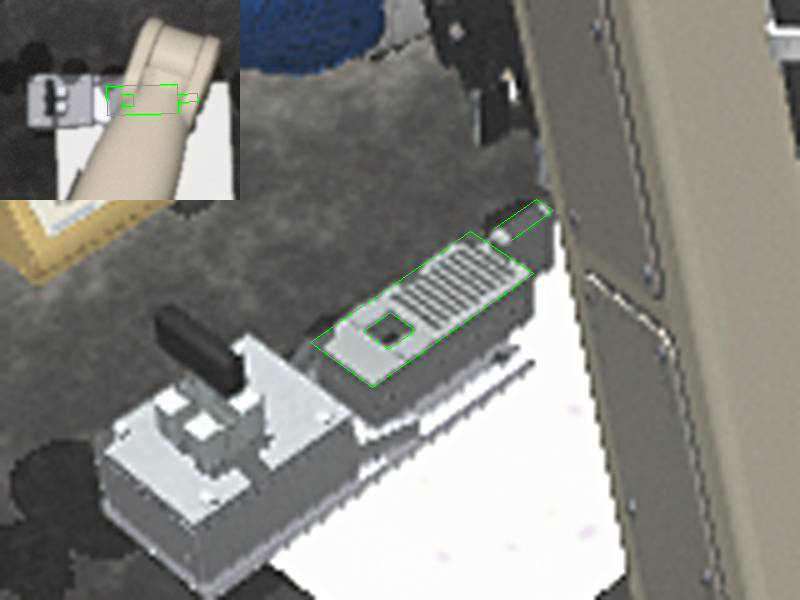

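The cassette sits flat on the ledge between the guides, nose facing the tunnel (hole at crop (388,330)). Next, the fin.

```bash
python3 - <<'E'
from h import *
print(get_state()['tcp_pos'],get_state()['clock']);go(.5612,-.076,.042,1.613)
E
```

```text
[ 0.56156074 -0.0774079   0.11139427] 13.7333
slide [ 1.4 -0.3 69.4] ang [ 0.   0.  -0.2]
```

>>> jog_arm:
  moves:
    - {"slide":[1,0,30],"angular":[0,0,0],"fingers":0.5}
    - {"slide":[1,0,55],"angular":[0,0,0],"fingers":0.5}
    - {"slide":[1,0,69],"angular":[0,0,0],"fingers":0.5}
    - {"slide":[1,0,69],"angular":[0,0,0],"fingers":0.5}
    - {"slide":[1,0,69],"angular":[0,0,0],"fingers":0.95}
    - {"slide":[1,0,69],"angular":[0,0,0],"fingers":1}
    - {"slide":[1,0,69],"angular":[0,0,0],"fingers":1}
    - {"slide":[1,0,69],"angular":[0,0,0],"fingers":1}
  squeeze: 25

```text
clock: 14.4
tcp_pos: [0.5619, -0.0746, 0.0433]
orientation: [0.001, 0.692, 0.722, 0.0]
wrist_force: [-0.3, 1.1, -0.1]
finger_gap: 0.0132
grip_force: 29.3
```

>>> jog_arm:
  moves:
    - {"slide":[8,0,0],"angular":[0,0,0],"fingers":1}
    - {"slide":[16,0,0],"angular":[0,0,0],"fingers":1}
    - {"slide":[24,0,0],"angular":[0,0,0],"fingers":1}
    - {"slide":[32,0,0],"angular":[0,0,0],"fingers":1}
    - {"slide":[40,0,0],"angular":[0,0,0],"fingers":1}

```text
clock: 14.82
tcp_pos: [0.5604, -0.0347, 0.0432]
orientation: [0.001, 0.692, 0.722, 0.0]
wrist_force: [0.1, -5.1, 5.8]
finger_gap: 0.0136
grip_force: 30.1
```

>>> jog_arm:
  moves:
    - {"slide":[8,0,0],"angular":[0,0,0],"fingers":1}
    - {"slide":[16,0,0],"angular":[0,0,0],"fingers":1}
    - {"slide":[24,0,0],"angular":[0,0,0],"fingers":1}
    - {"slide":[32,0,0],"angular":[0,0,0],"fingers":1}
    - {"slide":[40,0,0],"angular":[0,0,0],"fingers":1}

```text
clock: 15.23
tcp_pos: [0.5587, 0.0053, 0.0433]
orientation: [0.001, 0.692, 0.722, 0.0]
wrist_force: [1.1, -5.4, 4.8]
finger_gap: 0.0141
grip_force: 30.1
```

>>> jog_arm:
  moves:
    - {"slide":[8,0,0],"angular":[0,0,0],"fingers":1}
    - {"slide":[16,0,0],"angular":[0,0,0],"fingers":1}
    - {"slide":[24,0,0],"angular":[0,0,0],"fingers":1}
    - {"slide":[30,0,0],"angular":[0,0,0],"fingers":1}
    - {"slide":[33,0,0],"angular":[0,0,0],"fingers":1}
    - {"slide":[35,0,0],"angular":[0,0,0],"fingers":1}
    - {"slide":[37,0,0],"angular":[0,0,0],"fingers":1}

```text
clock: 15.82
tcp_pos: [0.557, 0.0422, 0.0433]
orientation: [0.001, 0.692, 0.722, -0.0]
wrist_force: [0.6, -5.5, 6.2]
finger_gap: 0.0133
grip_force: 30.2
```

>>> jog_arm:
  moves:
    - {"slide":[1.5,0,0],"angular":[0,0,0],"fingers":1}
    - {"slide":[3,0,0],"angular":[0,0,0],"fingers":1}
    - {"slide":[4,0,0],"angular":[0,0,0],"fingers":1}

```text
clock: 16.07
tcp_pos: [0.5568, 0.0461, 0.0433]
orientation: [0.001, 0.692, 0.722, -0.0]
wrist_force: [0.1, -6.2, 5.9]
finger_gap: 0.0135
grip_force: 30.2
```

>>> jog_arm:
  moves:
    - {"slide":[1.5,0,0],"angular":[0,0,0],"fingers":1}
    - {"slide":[3,0,0],"angular":[0,0,0],"fingers":1}
    - {"slide":[4,0,0],"angular":[0,0,0],"fingers":1}

```text
clock: 16.32
tcp_pos: [0.5568, 0.0472, 0.0433]
orientation: [0.003, 0.692, 0.721, -0.002]
wrist_force: [-0.2, -19.7, 4.5]
finger_gap: 0.0135
grip_force: 30.1
```

The stop is reached: TCP y held at 0.047 m with 20 N of resistance. I release, rise, and go back over the pin.

>>> jog_arm:
  moves:
    - {"slide":[-2,0,0],"angular":[0,0,0],"fingers":0.5}
    - {"slide":[-4,0,0],"angular":[0,0,0],"fingers":0.5}
    - {"slide":[-4,0,0],"angular":[0,0,0],"fingers":0.5}
    - {"slide":[-4,0,-30],"angular":[0,0,0],"fingers":0.5}
    - {"slide":[-4,0,-70],"angular":[0,0,0],"fingers":0.4}
    - {"slide":[-4,0,-110],"angular":[0,0,-7],"fingers":0.4}
    - {"slide":[-4,0,-150],"angular":[0,0,-14],"fingers":0.4}
    - {"slide":[-4,0,-150],"angular":[0,0,-21],"fingers":0.4}

```text
clock: 16.98
tcp_pos: [0.5599, 0.0468, 0.2006]
orientation: [0.005, 0.546, 0.838, 0.003]
wrist_force: [1.5, 0.7, 1.1]
finger_gap: 0.0514
grip_force: 0.0
```

```bash
python3 - <<'E'
from fit import *
np.set_printoptions(precision=4,suppress=True)
go(.5525,.1465,.16,3.178)
c=read_camera('scene')
q=W([-.025,0,0],[.552,.1455,1.61]);q=np.array([q[0],q[1],1.61])
T=[((-.06,s*.025,.036),(-.036,s*.025,.036)) for s in(-1,1)]+[((-.06,-.025,.036),(-.06,.025,.036))]+CAS[-3:]
b=overlay(c,T,q,(255,290),(60,50),6,.012)
for k in(0,.003,-.003,.006,-.006): print(k,score([q[0]-k*np.cos(1.61)*-1,q[1]+k,1.61],T,[c],[grad(c,1.)],.012))
cv2.imwrite('pics/s7.png',b)
E
```

```text
slide [94.3 33.1 40.6] ang [  0.4   0.6 -68.2]
0 -842.5056965332344
0.003 -855.6681031918511
-0.003 -776.0710087892405
0.006 -798.9961654655194
-0.006 -739.5494371438673
```

View pics/s7.png

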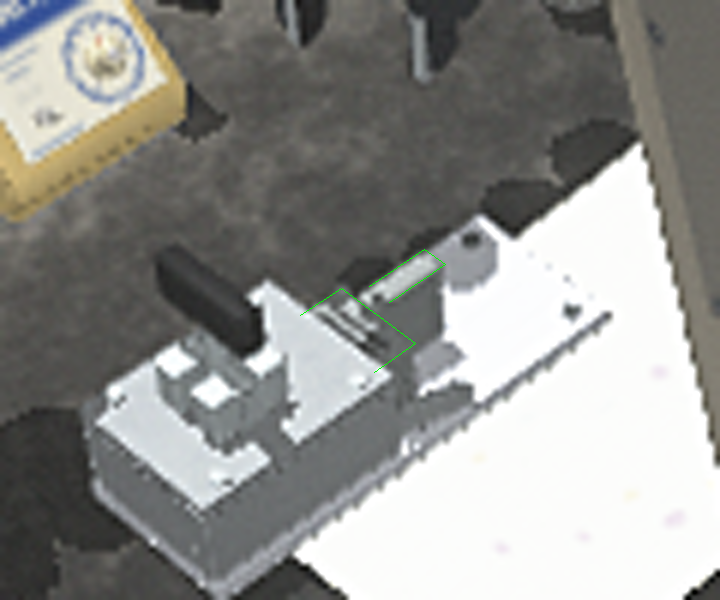

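The cassette matches the home pose to about 2 mm (fin top at crop (405,272) on the prediction), and the bar is still raised crosswise. Going to the pin.

>>> jog_arm:
  moves:
    - {"slide":[20,7,0],"angular":[0,0,-7],"fingers":0.4}
    - {"slide":[50,18,0],"angular":[0,0,-14],"fingers":0.4}
    - {"slide":[80,28,0],"angular":[0,0,-21],"fingers":0.4}
    - {"slide":[94,33,0],"angular":[0,0,-28],"fingers":0.4}
    - {"slide":[94,33,0],"angular":[0,0,-35],"fingers":0.4}
    - {"slide":[94,33,0],"angular":[0,0,-42],"fingers":0.4}
    - {"slide":[94,33,0],"angular":[0,0,-49],"fingers":0.4}
    - {"slide":[94,33,0],"angular":[0,0,-56],"fingers":0.4}
    - {"slide":[94,33,0],"angular":[0,0,-63],"fingers":0.4}
    - {"slide":[94,33,20],"angular":[0,0,-68],"fingers":0.4}

```text
clock: 17.87
tcp_pos: [0.5502, 0.1465, 0.1742]
orientation: [0.002, -0.015, 1.0, 0.001]
wrist_force: [0.7, 0.2, -0.2]
finger_gap: 0.0512
grip_force: 0.0
```

>>> jog_arm:
  moves:
    - {"slide":[0,0,0],"angular":[0,0,0],"fingers":0.4}
    - {"slide":[0,0,0],"angular":[0,0,0],"fingers":0.4}
    - {"slide":[0,0,0],"angular":[0,0,0],"fingers":0.4}
    - {"slide":[0,0,0],"angular":[0,0,0],"fingers":0.4}

```text
clock: 18.2
tcp_pos: [0.549, 0.1456, 0.1726]
orientation: [0.0, -0.012, 1.0, 0.0]
wrist_force: [0.5, 0.3, 1.1]
finger_gap: 0.0513
grip_force: 0.0
```

```bash
python3 - <<'E'
from h import *
go(.5525,.1465,.117,3.178)
E
```

```text
slide [-3.5  0.8 55.6] ang [ 0.   0.  -0.7]
```

>>> jog_arm:
  moves:
    - {"slide":[-3,1,25],"angular":[0,0,-0.7],"fingers":0.4}
    - {"slide":[-3,1,45],"angular":[0,0,-0.7],"fingers":0.4}
    - {"slide":[-3,1,55],"angular":[0,0,-0.7],"fingers":0.4}
    - {"slide":[-3,1,55],"angular":[0,0,-0.7],"fingers":0.4}
    - {"slide":[-3,1,55],"angular":[0,0,-0.7],"fingers":0.95}
    - {"slide":[-3,1,55],"angular":[0,0,-0.7],"fingers":1}
    - {"slide":[-3,1,55],"angular":[0,0,-0.7],"fingers":1}
    - {"slide":[-3,1,55],"angular":[0,0,-0.7],"fingers":1}
  squeeze: 50

```text
clock: 18.87
tcp_pos: [0.553, 0.1465, 0.1188]
orientation: [0.001, -0.019, 1.0, -0.0]
wrist_force: [-0.7, -0.6, 3.3]
finger_gap: 0.013
grip_force: 50.5
```

>>> jog_arm:
  moves:
    - {"slide":[0,0,-4],"angular":[0,0,0],"fingers":1}
    - {"slide":[0,0,-8],"angular":[0,0,0],"fingers":1}
    - {"slide":[0,0,-10],"angular":[0,0,0],"fingers":1}
    - {"slide":[0,0,-10],"angular":[0,0,0],"fingers":1}

```text
clock: 19.2
tcp_pos: [0.5528, 0.1465, 0.1275]
orientation: [0.001, -0.019, 1.0, 0.0]
wrist_force: [5.9, 0.3, -9.9]
finger_gap: 0.013
grip_force: 48.9
```

Lifted about 9 mm above the notch, so it's free to turn. Turning back 90°.

>>> jog_arm:
  moves:
    - {"slide":[0,0,0],"angular":[0,0,7],"fingers":1}
    - {"slide":[0,0,0],"angular":[0,0,14],"fingers":1}
    - {"slide":[0,0,0],"angular":[0,0,21],"fingers":1}
    - {"slide":[0,0,0],"angular":[0,0,28],"fingers":1}
    - {"slide":[0,0,0],"angular":[0,0,35],"fingers":1}
    - {"slide":[0,0,0],"angular":[0,0,42],"fingers":1}
    - {"slide":[0,0,0],"angular":[0,0,49],"fingers":1}
    - {"slide":[0,0,0],"angular":[0,0,56],"fingers":1}
    - {"slide":[0,0,0],"angular":[0,0,63],"fingers":1}
    - {"slide":[0,0,0],"angular":[0,0,70],"fingers":1}

```text
clock: 20.03
tcp_pos: [0.5523, 0.1456, 0.1267]
orientation: [0.001, 0.561, 0.828, -0.001]
wrist_force: [4.6, -2.3, -9.5]
finger_gap: 0.0128
grip_force: 48.9
```

>>> jog_arm:
  moves:
    - {"slide":[0,0,0],"angular":[0,0,7],"fingers":1}
    - {"slide":[0,0,0],"angular":[0,0,14],"fingers":1}
    - {"slide":[0,0,0],"angular":[0,0,20],"fingers":1}
    - {"slide":[0,0,0],"angular":[0,0,20],"fingers":1}
    - {"slide":[0,0,0],"angular":[0,0,20],"fingers":1}

```text
clock: 20.45
tcp_pos: [0.552, 0.1455, 0.1266]
orientation: [0.0, 0.694, 0.72, -0.001]
wrist_force: [3.6, -3.3, -9.4]
finger_gap: 0.0128
grip_force: 48.9
```

>>> jog_arm:
  moves:
    - {"slide":[0,0,5],"angular":[0,0,0],"fingers":1}
    - {"slide":[0,0,10],"angular":[0,0,0],"fingers":1}
    - {"slide":[0,0,15],"angular":[0,0,0],"fingers":1}
    - {"slide":[0,0,20],"angular":[0,0,0],"fingers":1}
    - {"slide":[0,0,23],"angular":[0,0,0],"fingers":1}
    - {"slide":[0,0,23],"angular":[0,0,0],"fingers":1}

```text
clock: 20.95
tcp_pos: [0.552, 0.1455, 0.1033]
orientation: [0.001, 0.694, 0.72, -0.001]
wrist_force: [3.2, -3.2, -6.2]
finger_gap: 0.0129
grip_force: 49.5
```

Still carrying the spring load, so I lower a little more and then let go.

>>> jog_arm:
  moves:
    - {"slide":[0,0,2],"angular":[0,0,0],"fingers":1}
    - {"slide":[0,0,4],"angular":[0,0,0],"fingers":1}
    - {"slide":[0,0,4],"angular":[0,0,0],"fingers":1}

```text
clock: 21.2
tcp_pos: [0.552, 0.1455, 0.102]
orientation: [0.001, 0.694, 0.72, -0.0]
wrist_force: [-2.7, -4.6, 8.3]
finger_gap: 0.0132
grip_force: 51.3
```

>>> jog_arm:
  moves:
    - {"slide":[0,0,-1],"angular":[0,0,0],"fingers":0.4}
    - {"slide":[0,0,-1],"angular":[0,0,0],"fingers":0.4}
    - {"slide":[0,0,-1],"angular":[0,0,0],"fingers":0.4}
    - {"slide":[0,0,-25],"angular":[0,0,0],"fingers":0.4}
    - {"slide":[0,0,-60],"angular":[0,0,0],"fingers":0.4}
    - {"slide":[0,0,-100],"angular":[0,0,0],"fingers":0.4}
    - {"slide":[0,0,-120],"angular":[0,0,0],"fingers":0.4}
    - {"slide":[0,0,-120],"angular":[0,0,0],"fingers":0.4}

```text
clock: 21.87
tcp_pos: [0.5546, 0.1473, 0.226]
orientation: [0.003, 0.694, 0.72, 0.004]
wrist_force: [1.1, 0.9, -0.1]
finger_gap: 0.0515
grip_force: 0.0
```

```bash
python3 - <<'E'
from fit import *
c=read_camera('scene');g=[grad(c,1.)]
# bar outline score at each lift, bar along dock x
for z in np.arange(-.006,.026,.003): print(round(z,3),round(min(score([.552+a,.1455+b,1.61],BAR,[c],g,z) for a in(-.002,0,.002) for b in(-.002,0,.002))) if 0 else round(score([.552,.1455,1.61],box(-.03,.03,-.007,.007,.115)+box(-.03,.03,-.007,.007,.089)[:1],[c],g,z)))
print([(round(r['p'],2),r['point']) for r in tip_of('pin_bar',c)[:2]],proj(c,[.552,.1455,.102]),proj(c,[.552,.1455,.119]))
E
```

```text
-0.006 -516
-0.003 -396
0.0 -306
0.003 -229
0.006 -173
0.009 -200
0.012 -250
0.015 -271
0.018 -265
0.021 -260
0.024 -243
[(0.81, [227.6, 293.4])] [230.5679634  294.45293718] [229.82507176 289.72174112]
```

The estimate is between the two heights, so I compare directly with the first picture, in which the pin was down.

```bash
python3 - <<'E'
from h import *
c=read_camera('scene');a=cv2.cvtColor(cv2.imread('pics/scene0.png'),cv2.COLOR_BGR2GRAY).astype(np.float32);b=cv2.cvtColor(c['color'],cv2.COLOR_RGB2GRAY).astype(np.float32)
m=(a<50)&(np.indices(a.shape)[0]>280)&(np.indices(a.shape)[0]<312)&(np.indices(a.shape)[1]>218)&(np.indices(a.shape)[1]<244)
n=(b<50)&(np.indices(a.shape)[0]>280)&(np.indices(a.shape)[0]<312)&(np.indices(a.shape)[1]>218)&(np.indices(a.shape)[1]<244)
for k in(m,n): r,q=np.nonzero(k);print(len(r),r.mean(),q.mean(),r.min(),r.max(),q.min(),q.max())
E
```

```text
97 296.8453608247423 229.22680412371133 289 303 220 240
141 295.4822695035461 229.70212765957447 288 303 220 240
```

```bash
python3 -c "
from workcell import *
print(hand_in())"
```

```text
the job is handed in; nothing more can be done
None
```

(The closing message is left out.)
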